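Jack up the lathe's bed extension and hold it

ROBOT

A 6-joint arm with a two-finger parallel gripper is mounted at the origin on the work surface. World frame = base frame: x ahead of the robot, y to its left, z up, the work surface at z = 0. Lengths are in m, angles in rad, forces in N, time in s.
With the tool pointing down it reaches from about 0.375 to 0.925 m from the base axis. Payload 5.7 kg.
Tool frame: the origin (TCP) lies midway between the tips of the shut fingers; the grasp point (between the pads) lies 19 mm behind it; z points along the fingers, x is the direction in which the jaws open and shut, and the axes are right-handed (so a half turn about z gives the same grasp; the last joint's range is limited). The gripper opens to 88 mm and grips with 3 to 60 N. Pads are 20 mm wide; open, the fingers measure 115 mm over their backs; the gripper's body (75 mm by 178 mm) begins 61 mm behind the grasp point.
Start: joints at [1.172, 0.359, 1.51, -0, 1.272, -0.115], TCP at [0.168, 0.576, 0.194] pointing down, gripper open.
Joint ranges: [-2.97, 2.97], [-1.01, 2.36], [0.21, 2.38], [-0.96, 4.11], [0.2, 2.71], [-2.98, 2.98]. Speed limits (rad/s): [2.39, 2.39, 3.14, 3.14, 3.14, 3.14].

INTERFACE

Orientations are given as a unit quaternion [x, y, z, w].
In Python, from bench import move_ptp, servo_line, goto_joints, move_gripper, sleep, inverse_kinematics, capture, PlanningError, close_job, spot_in, silhouettes, current_clock, current_joint_pos, current_qvel, current_joint_torque, current_position, current_orientation, current_force, current_torque, current_finger_gap gives the robot as it stands. Calls block until the motion is done:
- move_ptp(position, orientation): joint-space move of the TCP to a pose.
- servo_line(position, orientation=None, rate=0.15, contact_N=None): straight line of the TCP; orientation=None keeps the orientation; rate is the mean speed in m/s. With contact_N (N) it stops when the force on the tool has changed by that much, and returns True; else False.
- goto_joints(angles): joint-space move.
- move_gripper(opening): finger opening in m; the grip force is fixed at half the most; returns when the fingers have stopped.
- sleep(seconds).
- inverse_kinematics(position, orientation): joint angles nearest the present ones, or None.
- capture(name): name is "side" or "top"; returns a dict with "image" (420x560x3 uint8, blue, green, red), "range_z" (420x560 float32, m along the optical axis (not along the pixel's ray), 0 where there is no reading), "intrinsics" (3x3 intrinsics, pixels), "k1" (the pictures are not rectified: a ray, as slopes to the right and down, at radius r is drawn at 1 + k1 r^2 times it, then the intrinsics apply), "R" (3x3) and "t" (3): a world point X has camera coordinates R X + t. Camera axes: x right, y down, z forward; pixel columns grow to the right and rows downward; lengths in m; the calibration is good to about 2 mm. A picture is of the moment at which its call begins.
A pose or a line that the arm cannot do raises PlanningError and nothing moves.
- close_job(): hands the job in, once; it reports no verdict.
Trained networks look in the newest picture that a camera, given by its name, has taken for a name from the list of things; names that differ only in an ending like _2 or _b are one class to them, and where a whole thing is asked for, a point or a joint stands for the part that bears it (a point fixed in the world has none). Each returns a list of dicts, best first, with "conf" (0 to 1); they miss things now and then, are a little off and sometimes report something else, mostly with a low value. They report only what shows in the picture. A call takes as long as a camera call. They do not tell look-alikes from the thing itself.
- spot_in(camera, query): "xy" ([column, row] in pixels, amid what is visible of it).
- silhouettes(camera, query): "region" (420x560 bool, what is visible of it) and "xy" ([column, row] in pixels, amid what is visible of it).
Readings, each from a call of its own:
- current_clock(): time.
- current_joint_pos(): joint angles.
- current_qvel(): joint speeds.
- current_joint_torque(): joint torques, N m.
- current_position(): TCP position.
- current_orientation(): TCP orientation.
- current_force(): force on the tool from outside, world axes, zero at the start.
- current_torque(): the same for the moment, N m.
- current_finger_gap(): finger opening in m.
Only numpy, scipy, OpenCV 4.12 (cv2) and the standard library are available. Lean on these libraries where they do the work, as an engineer would, in place of code of your own. Each camera call takes 0.05 s, during which the arm holds its last target.

TASK

First tilt the level readout's folded-down screen up to about 60 degrees from closed and let go of it, so that the turner opposite can read it. Then set the lever jack upright on the bench with its saddle centred under the marked lift pad of the lathe's hinged rail, let go of the jack, pump its handle all the way down so that the jack alone lifts the rail off its rest, and finish while still holding the handle down. Do not lift the rail with the arm, and leave the doll top, dividers, drive center and sizing gauge where they lie.

Things in the scene. Friction and masses are not known exactly. Their poses are not given: they have to be found in the camera images.
- screen (a joint): angle of the readout's screen, rad: 0 = folded flat on its case, positive = tilted up, 1.047 = 60 degrees; starts nearly closed; a stiff hinge (about 0.16 N m) keeps it where it is left
- readout: level readout fixed to the bench: grey case 104 x 114 x 22 mm, folded on it a black screen plate 100 x 110 x 8 mm hinged on the case's +x edge; origin under the case's centre, y along the hinge
- screen_tab (a point): grip point of the screen's pull tab, a bar 14 mm wide (along the hinge) and 8 mm thick that sticks 42 mm out of the middle of the screen's free edge, in its plane. The point is at mid width and thickness, 28 mm from the screen's edge, 14 mm from the tab's end. Axes: x towards the hinge in the screen's plane, y along the hinge, z out of the glass face (up when closed)
- screen_hinge (a point): point on the screen's hinge axis, 28 mm over the bench, 128 mm from screen_tab; the hinge is level, parallel to screen_tab's y
- jack: loose steel lever jack, about 0.9 kg: base plate 215 x 64 x 10 mm, reaching 85 mm ahead (+x) and 130 mm behind (-x) the origin, which lies on its underside below the grip block. x points to the saddle, y across, z up
- jack_grip (a point): grip point of the jack, 70 mm above its underside, inside its upright grip block, which is 36 mm wide (along the jack's y), 30 mm long (along x) and reaches from the base up to 87 mm. Axes as the jack's: x to the saddle, y across, z up
- saddle_top (a point): centre of the top face of the jack's saddle, a round steel disc of 36 mm diameter on a column, 55 mm ahead (+x) of jack_grip; 68 mm above the jack's underside when lowered. It rises straight up 50 mm per rad of handle, 30 mm in all
- handle (a joint): angle of the jack's handle, rad: 0 = raised (35 degrees above level), grows as it is pressed down, 0.6 = fully down (level, at its stop). A spring and the load push it back up when it is let go; pressing it down on its pad takes about 3 N unloaded, 5 to 10 N under load
- handle_pad (a point): centre of the top face of the handle's rubber end pad, 36 (along the handle) x 44 x 10 mm. The pad lies behind (-x) the jack's grip block: the pad's middle is 110 mm from the handle's pivot, which is 64 mm above the jack's underside under jack_grip. This point is 130 mm high when raised, 69 mm when fully down, and moves 22 mm outwards on the way
- rail: the lathe's aluminium rail, hinged at the headstock 300 mm in +y of the lift pad, its free end down on a rest block at the start; origin at the lift pad (as point lift_pad). The full stroke of a well placed jack raises the pad by about 16 mm, and tilts the rail by 0.05 rad
- lathe: small lathe fixed to the bench: grey headstock 170 x 150 x 200 mm at its +y end, hinged aluminium rail 48 mm wide running from it to -y, front face 41 mm in +x of the origin, top 110 mm high, under its end a rest block 50 x 35 x 82 mm centred at x 65, y -105 mm. Origin on the bench under lift_pad; -x points to the robot side
- lift_pad (a point): the marked lift point: centre of the underside of a round steel pad, 30 mm diameter, 82 mm over the bench at rest, under a lug 64 x 44 x 12 mm on the rail's robot side; a raised steel disc with a dark dot on the lug's top lies right above it. Its -x axis points out of the lug's front, whose edge is 23 mm away; y runs along the rail to the headstock. It takes about 8 to 12 N to lift here
- doll_top: gold-lacquered turned wooden doll top, 68 mm diameter, 82 mm high, bystander; origin at its underside
- dividers: pair of brass dividers lying flat, 155 mm long, 45 mm wide, 10 mm high, along its x, bystander; origin at its underside
- drive_center: steel Morse taper drive center standing on its head, 32 mm diameter, 75 mm high, bystander; origin at its underside
- gauge: walnut sizing gauge lying flat, comb shape 110 x 48 x 12 mm, along its x, bystander; origin at its underside
Not all that is in view belongs to the job. Of the things that look like the readout, the middle-sized one is meant. Of the things that look like the jack, take the one that is farthest from the robot's base at the start.

How it is judged:
On the way, in this order (a step that is already met when the one before it is completed fails the run):
1. the screen stands at 60 degrees, give or take 10, and is let go (value of joint screen between 0.873 and 1.222 rad and contact force between each of the arm, the fingers and screen below 0.2 N), for 0.3 s.
2. the jack stands upright on the bench with its saddle within 12 mm of the lift pad's centre, handle up, let go (horizontal distance between saddle_top and lift_pad below 0.012 m and height (world z) of jack_grip below 0.075 m and angle between jack_grip's own z axis and vertical below 0.05 rad and value of joint handle below 0.15 rad and height (world z) of lift_pad below 0.085 m and contact force between each of the arm, the fingers and jack below 0.2 N), for 0.2 s.
At the end, for the whole second after the job is handed in: the arm still presses the handle (over 1.5 N), at over 0.52 of 0.6 rad; the jack stands flat, its saddle within 14 mm of the pad's centre and carrying the rail (over 2.5 N), whose pad is over 91 mm high (9 mm up) and still; the arm is off the rail; the screen is at 60 degrees +-10 (value of joint screen between 0.873 and 1.222 rad and value of joint handle above 0.52 rad and height (world z) of lift_pad above 0.091 m and contact force between saddle and rail above 2.5 N and horizontal distance between saddle_top and lift_pad below 0.014 m and height (world z) of jack_grip below 0.075 m and angle between jack_grip's own z axis and vertical below 0.06 rad and linear speed of rail below 0.02 m/s and contact force between each of the arm, the fingers and rail below 0.2 N and contact force between any of the fingers, the arm and handle above 1.5 N); the arm keeps its last pose, push and grip.
It fails at once if the arm lifts or shoves the rail (over 5 N) (contact force between any of the arm, the fingers and rail above 5 N).
It fails at once if a bystander is moved by more than 20 mm (distance of any of doll_top, dividers, drive_center, gauge from where it was at the start of the episode above 0.02 m).
It also fails if it takes over 67 s, if anything falls off the work surface, if the arm or the gripper's body presses on something with over 40 N, if the wrist force passes 120 N, or if a joint passes its speed limit or range.

## Working session

There is one attempt and no reset: what is moved stays moved. The work goes in short steps, each a Python script; the robot and the scene stay as the last script left them, time stands still between calls to the robot, and variables do not carry over. Pictures are saved under pics/ and viewed, and the job is handed in when it is done.

```bash
ls; mkdir -p pics
cat > h.py <<'E'
import numpy as np, cv2
from bench import *
from scipy.spatial.transform import Rotation as Ro
def unproj(c,u,v,z=None):
    K=c["intrinsics"];k=c["k1"]
    x=(u-K[0,2])/K[0,0];y=(v-K[1,2])/K[1,1]
    rd=np.hypot(x,y);r=rd
    for _ in range(20): r=rd/(1+k*r*r)
    s=np.where(rd>0,r/np.maximum(rd,1e-9),1.0)
    ray=np.stack([x*s,y*s,np.ones_like(x*s)],-1)
    return ray
def cloud(c):
    h,w=c["range_z"].shape
    u,v=np.meshgrid(np.arange(w,dtype=float),np.arange(h,dtype=float))
    P=unproj(c,u,v)*c["range_z"][...,None]
    W=(P-np.array(c["t"]))@np.array(c["R"])
    W[c["range_z"]<=0]=np.nan
    return W
def onplane(c,u,v,zw):
    r=unproj(c,np.array(float(u)),np.array(float(v)))
    R=np.array(c["R"]);o=-R.T@np.array(c["t"]);d=R.T@r
    return o+d*(zw-o[2])/d[2]
def proj(c,X):
    p=np.array(c["R"])@np.array(X)+np.array(c["t"]);a=p[:2]/p[2];a=a*(1+c["k1"]*(a@a))
    K=c["intrinsics"];return np.array([K[0,0]*a[0]+K[0,2],K[1,1]*a[1]+K[1,2]])
def down(phi): # tool z down, tool x at angle phi
    x=np.array([np.cos(phi),np.sin(phi),0]);z=np.array([0,0,-1.]);y=np.cross(z,x)
    return Ro.from_matrix(np.stack([x,y,z],1)).as_quat()
E
python3 - <<'E'
from h import *
import pickle
for n in ["side","top"]:
    c=capture(n);cv2.imwrite(f"pics/{n}0.png",c["image"]);pickle.dump(c,open(f"{n}0.pkl","wb"))
    print(n,-np.array(c["R"]).T@c["t"],c["k1"])
    W=cloud(c)
    for q in ["readout","screen_tab","screen","jack","jack_grip","saddle_top","handle_pad","rail","lathe","lift_pad","doll_top","dividers","drive_center","gauge"]:
        try:
            for s in spot_in(n,q):
                u,v=s["xy"];print(q,np.round([u,v],0),round(s["conf"],2),np.round(W[int(round(v)),int(round(u))],3))
        except Exception as e: print(q,e)
print(current_clock())
E
```

```text
pics
side [ 0.46435597 -0.72558192  1.03209261] -0.10279122370683631
readout [218. 199.] 0.69 [0.325 0.149 0.023]
readout [278. 183.] 0.61 [0.509 0.199 0.033]
screen_tab [246. 102.] 0.97 [0.408 0.593 0.046]
screen_tab [280. 177.] 0.89 [0.516 0.222 0.035]
screen_tab [220. 195.] 0.76 [0.331 0.163 0.025]
screen [221. 196.] 0.87 [0.334 0.163 0.021]
screen [245. 103.] 0.76 [0.404 0.596 0.04 ]
screen [282. 180.] 0.67 [0.521 0.21  0.034]
jack [171. 328.] 0.96 [ 0.235 -0.276  0.051]
jack [274. 316.] 0.59 [ 0.481 -0.234  0.014]
jack_grip [167. 328.] 0.73 [ 0.234 -0.293  0.088]
jack_grip [273. 314.] 0.61 [ 0.479 -0.225  0.006]
jack_grip [281. 181.] 0.16 [0.518 0.208 0.032]
saddle_top [305. 303.] 0.64 [ 0.556 -0.228  0.066]
saddle_top [195. 338.] 0.51 [ 0.297 -0.309  0.066]
handle_pad [150. 304.] 0.76 [ 0.195 -0.245  0.114]
lathe [345. 155.] 0.77 [0.698 0.179 0.165]
lathe [274. 316.] 0.43 [ 0.481 -0.234  0.014]
lift_pad [343. 218.] 0.96 [ 0.672 -0.009  0.115]
doll_top [362. 386.] 0.85 [ 0.664 -0.434  0.069]
drive_center [383. 346.] 0.69 [ 0.733 -0.336  0.042]
gauge [308. 412.] 0.69 [ 0.549 -0.4
[... 489 characters left out ...]
220.] 0.57 [ 0.471 -0.237  0.014]
jack_grip [371. 219.] 0.77 [ 0.474 -0.243  0.01 ]
jack_grip [381. 310.] 0.73 [ 0.213 -0.271  0.007]
jack_grip [374. 235.] 0.68 [ 0.423 -0.23   0.123]
saddle_top [399. 285.] 0.54 [ 0.288 -0.308  0.07 ]
handle_pad [380. 326.] 0.98 [ 0.166 -0.27  -0.003]
handle_pad [374. 234.] 0.8 [ 0.426 -0.23   0.121]
rail [272. 139.] 0.7 [0.685 0.046 0.11 ]
lathe [169. 138.] 0.59 [0.665 0.312 0.201]
lathe [430. 151.] 0.36 [ 0.663 -0.399  0.077]
lift_pad [274. 140.] 0.95 [0.683 0.04  0.105]
doll_top [428. 151.] 0.85 [ 0.664 -0.395  0.072]
doll_top [210. 202.] 0.7 [0.516 0.222 0.042]
dividers [141. 227.] 0.74 [0.445 0.428 0.004]
gauge [456. 200.] 0.8 [ 0.532 -0.491  0.014]
1.5
```

View pics/side0.png

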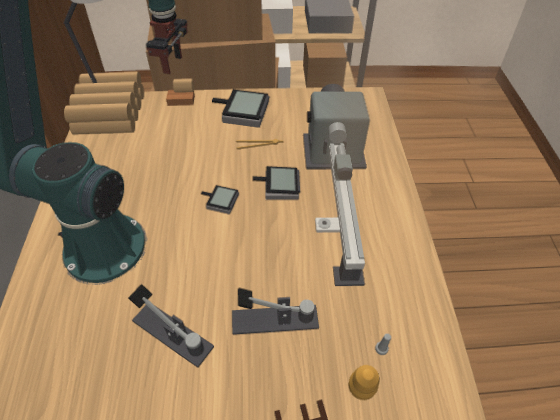

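View pics/top0.png

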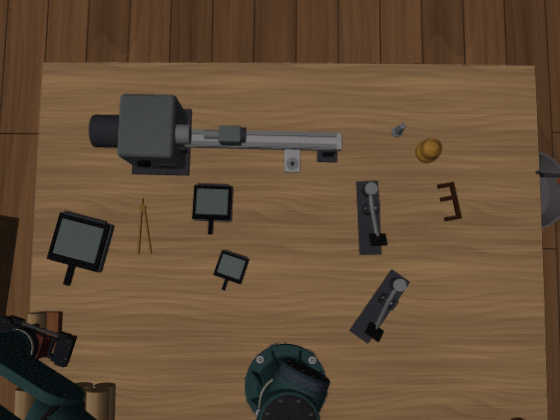

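Run:
```python
import cv2
a=cv2.imread("pics/side0.png");b=cv2.imread("pics/top0.png")
x=cv2.resize(a[165:365,130:400],None,fx=2.9,fy=2.9,interpolation=cv2.INTER_CUBIC)
y=cv2.resize(b[110:330,190:460],None,fx=2.7,fy=2.7,interpolation=cv2.INTER_CUBIC)
cv2.imwrite("pics/s1.png",x);cv2.imwrite("pics/t1.png",y)
```

```text
(no output)
```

View pics/s1.png

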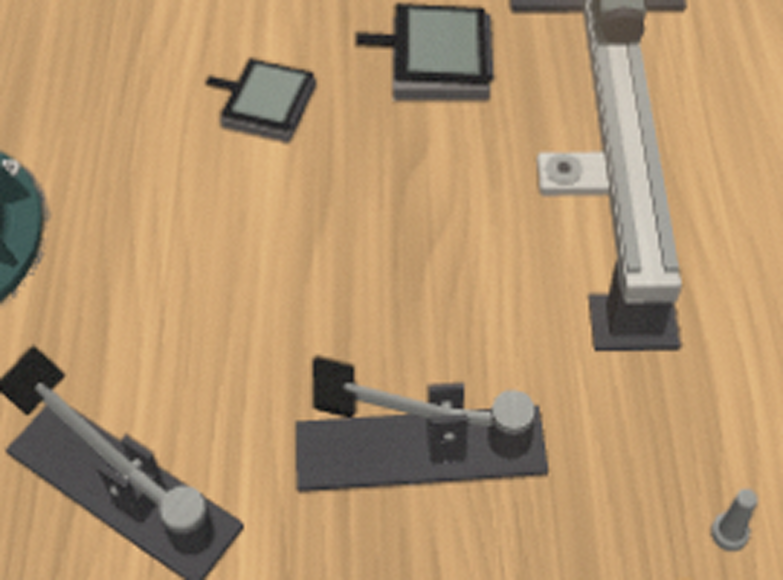

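View pics/t1.png

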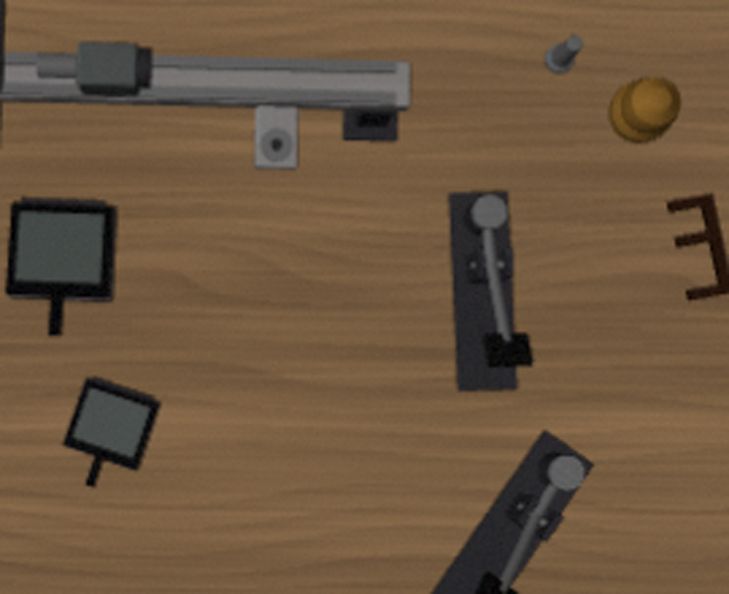

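Readouts (top picture): large (80,243), middle (212,203), small (231,267). The middle-sized one at (212,203) is meant. Jacks: (369,220), about 0.53 m from the base, and (378,307), about 0.35 m. The one at (369,220) is the farther, so I'll use that. The enlarged crops confirm both. Next I measure them.

Run:
```python
from h import *
import pickle
for n in ["side","top"]:
    c=pickle.load(open(f"{n}0.pkl","rb"));W=cloud(c);X,Y,Z=W[...,0],W[...,1],W[...,2]
    def rect(m,lab):
        P=W[m]; 
        if len(P)<10: print(n,lab,len(P));return
        r=cv2.minAreaRect(P[:,:2].astype(np.float32)); print(n,lab,len(P),"ctr",np.round(r[0],4),"size",np.round(r[1],3),"ang",round(r[2],2),"z",np.round(np.percentile(P[:,2],[5,50,95]),4), "mean",np.round(P[:,:2].mean(0),4))
    gray=c["image"].max(-1)
    # bench height
    b=(abs(X-.5)<.03)&(abs(Y-0)<.05); print(n,"bench z",np.nanmedian(Z[b]),np.nanstd(Z[b]))
    # screen
    box=(X>.38)&(X<.60)&(Y>.12)&(Y<.31)
    rect(box&(Z>.024)&(Z<.05),"screen")
    rect(box&(Z>.015)&(X<.455),"tab?")
    m=box&(Z>.024)&(Z<.06)&(X>.47);P=W[m];A=np.c_[P[:,:2],np.ones(len(P))];print("plane",np.linalg.lstsq(A,P[:,2],rcond=None)[0])
    # jack
    jb=(X>.33)&(X<.62)&(Y>-.32)&(Y<-.16)
    rect(jb&(gray<75)&(Z<.02),"jackbase dark")
    rect(jb&(Z>.058)&(Z<.075)&(X>.50),"saddle")
    rect(jb&(Z>.105),"pad")
    rect(jb&(Z>.078)&(Z<.1)&(X>.45),"block")
    # lift
    lb=(X>.58)&(X<.70)&(Y>-.05)&(Y<.07)&(Z>.09)
    rect(lb&(X<.665),"lug")
    for q in ["lift_pad","saddle_top","screen_tab"]:
        pass
    K=c["intrinsics"];print(K[0,0])
```

```text
side bench z -0.0011457486276535865 0.0020578446460887286
side screen 961 ctr [0.5016 0.2154] size [0.117 0.147] ang 87.9 z [0.0287 0.0346 0.0397] mean [0.5165 0.21  ]
side tab? 50 ctr [0.4134 0.2029] size [0.089 0.028] ang 30.03 z [0.0197 0.0373 0.0423] mean [0.4317 0.2093]
plane [-0.07653381  0.01087031  0.07179337]
side jackbase dark 169 ctr [ 0.4565 -0.2581] size [0.261 0.056] ang 8.24 z [0.0053 0.0093 0.0188] mean [ 0.4914 -0.2625]
side saddle 283 ctr [ 0.5379 -0.2384] size [0.076 0.037] ang 5.87 z [0.0599 0.0671 0.0719] mean [ 0.5427 -0.2385]
side pad 312 ctr [ 0.4272 -0.2414] size [0.056 0.046] ang 1.29 z [0.1089 0.1294 0.1397] mean [ 0.4185 -0.2437]
side block 183 ctr [ 0.4866 -0.2376] size [0.063 0.039] ang 0.25 z [0.0797 0.0862 0.097 ] mean [ 0.492  -0.2401]
side lug 420 ctr [0.632  0.0097] size [0.118 0.066] ang 89.12 z [0.0925 0.0994 0.1073] mean [ 0.6354 -0.0143]
441.50492455381413
top bench z 0.0006275537286874189 0.003311964545709548
top screen 1458 ctr [0.4772 0.2176] size [0.111 0.192] ang 88.52 z [0.0299 0.0371 0.0435] mean [0.5148 0.2165]
top tab? 58 ctr [0.413 0.203] size [0.09  0.024] ang 30.24 z [0.0262 0.0418 0.0462] mean [0.4343 0.2147]
plane [-0.077356    0.00553807  0.07573066]
top jackbase dark 1029 ctr [ 0.4802 -0.2461] size [0.215 0.083] ang 2.48 z [0.0029 0.0103 0.0165] mean [ 0.4672 -0.2301]
top saddle 186 ctr [ 0.537 -0.231] size [0.032 0.075] ang 85.57 z [0.0602 0.0678 0.0727] mean [ 0.5432 -0.2327]
top pad 236 ctr [ 0.427  -0.2393] size [0.041 0.064] ang 88.41 z [0.1104 0.1293 0.1417] mean [ 0.4158 -0.2381]
top block 108 ctr [ 0.5064 -0.2348] size [0.099 0.034] ang 1.98 z [0.08   0.0876 0.0975] mean [ 0.4927 -0.2352]
top lug 498 ctr [0.631  0.0099] size [0.117 0.068] ang 89.83 z [0.0956 0.1024 0.116 ] mean [ 0.6377 -0.006 ]
516.5590358424214
```

Run:
```python
from h import *
import pickle
c=pickle.load(open("top0.pkl","rb"))
def crop(i,x0,x1,y0,y1,f,n,grid=10):
    z=cv2.resize(i[y0:y1,x0:x1],None,fx=f,fy=f,interpolation=cv2.INTER_CUBIC)
    z=cv2.convertScaleAbs(z,alpha=1.5)
    for u in range(x0,x1,grid): cv2.putText(z,str(u),((u-x0)*f,10),0,.35,(0,255,255));cv2.line(z,((u-x0)*f,12),((u-x0)*f,18),(0,255,255))
    for v in range(y0,y1,grid): cv2.putText(z,str(v),(0,(v-y0)*f+4),0,.35,(0,255,255))
    return z
a=crop(c["image"],185,240,175,240,6,"",10);b=crop(c["image"],270,350,120,180,6,"")
d=crop(c["image"],350,395,175,260,6,"")
s=pickle.load(open("side0.pkl","rb"))["image"]
e=crop(s,310,365,205,290,6,"");f=crop(s,225,325,280,340,6,"");g=crop(s,245,305,155,205,6,"")
def tile(L,n):
    H=max(x.shape[0] for x in L);o=np.hstack([cv2.copyMakeBorder(x,0,H-x.shape[0],0,6,0) for x in L])
    print(o.shape); cv2.imwrite("pics/"+n,o)
tile([a,d],"ca.png");tile([b],"cb.png");tile([e,g],"cc.png");tile([f],"cd.png")
```

```text
(510, 612, 3)
(360, 486, 3)
(510, 702, 3)
(360, 606, 3)
```

View pics/ca.png

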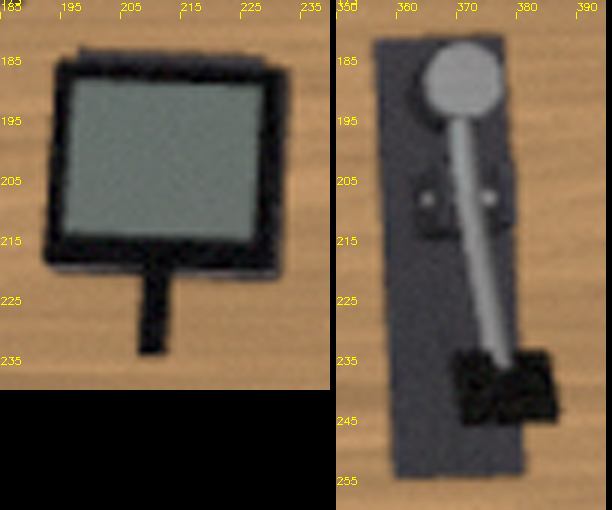

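View pics/cb.png

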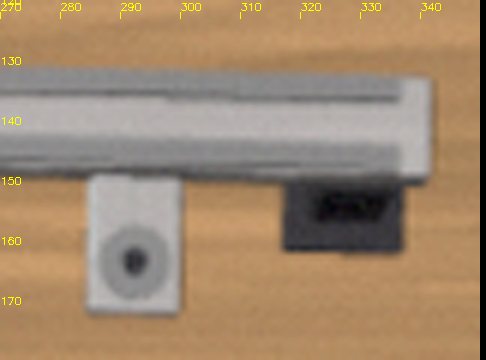

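View pics/cc.png

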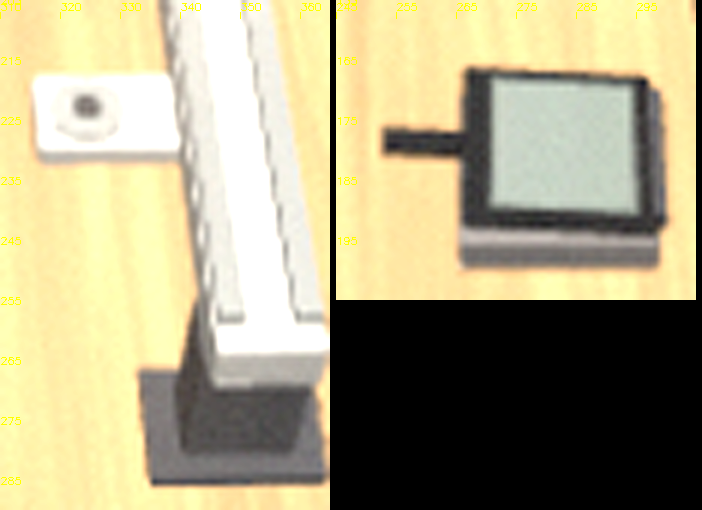

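View pics/cd.png

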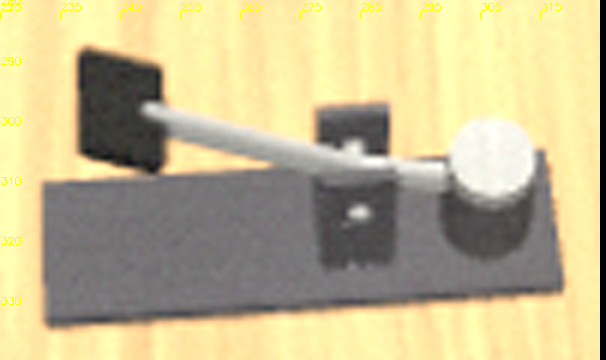

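```bash
cat >> h.py <<'E'
def tri(cs,uvs):
    A=np.zeros((3,3));b=np.zeros(3);os=[];ds=[]
    for c,(u,v) in zip(cs,uvs):
        R=np.array(c["R"]);o=-R.T@np.array(c["t"]);d=R.T@unproj(c,np.array(float(u)),np.array(float(v)));d/=np.linalg.norm(d)
        M=np.eye(3)-np.outer(d,d);A+=M;b+=M@o;os.append(o);ds.append(d)
    X=np.linalg.solve(A,b);e=[np.linalg.norm(np.cross(X-o,d)) for o,d in zip(os,ds)]
    return X,e
E
python3 - <<'E'
from h import *
import pickle
t=pickle.load(open("top0.pkl","rb"));s=pickle.load(open("side0.pkl","rb"))
for n,a,b,z in [("dot",(291.9,163.2),(324.1,222.3),.103),("saddle",(370.8,187.9),(306.4,305.8),.068),("tabend",(210,233.5),(252.6,178.),.041),("tabroot",(210.8,219.5),(265.8,179),.038),
  ("jb-x+y",(355.9,180.9),(315.4,304.6),.01),("j2",(359.3,254),(231.8,310.1),.01),("j3",(380.9,253.6),(232.1,334.1),.01),("j4",(377.6,180.6),(318.5,328.3),.01)]:
    X,e=tri([t,s],[a,b]);print(n,np.round(X,4),np.round(e,4),"top",np.round(onplane(t,*a,z)[:2],4),"side",np.round(onplane(s,*b,z)[:2],4))
# lug corners top
for p in [(284.3,171.5),(299.5,171.5),(285,149),(300,149)]: print("lug",np.round(onplane(t,*p,.1)[:2],4))
for p in [(315.4,217.2),(316.4,230.5)]: print("lug side",np.round(onplane(s,*p,.1)[:2],4))
E
```

```text
dot [ 0.6215 -0.0095  0.0992] [0.0015 0.0015] top [ 0.6193 -0.0094] side [ 0.6224 -0.0122]
saddle [ 0.559  -0.2338  0.0619] [0.0006 0.0006] top [ 0.5575 -0.2326] side [ 0.559  -0.2368]
tabend [0.4285 0.2211 0.0347] [0.002 0.002] top [0.4262 0.2202] side [0.4306 0.2155]
tabroot [0.4692 0.2203 0.0295] [0.0022 0.0022] top [0.4664 0.2191] side [0.4713 0.2127]
jb-x+y [ 0.5878 -0.2012  0.0025] [0.001 0.001] top [ 0.5857 -0.2   ] side [ 0.5879 -0.2049]
j2 [ 0.3736 -0.2097  0.0038] [0.0009 0.0009] top [ 0.3726 -0.2088] side [ 0.375  -0.2127]
j3 [ 0.3754 -0.2731  0.    ] [0.0009 0.0009] top [ 0.3744 -0.2712] side [ 0.3772 -0.2774]
j4 [ 0.5898 -0.2656 -0.    ] [0.0011 0.0011] top [ 0.5872 -0.2636] side [ 0.5897 -0.2699]
lug [0.5965 0.0113]
lug [ 0.5968 -0.0306]
lug [0.6595 0.0098]
lug [ 0.6598 -0.0317]
lug side [0.6013 0.0083]
lug side [ 0.5997 -0.0363]
```

```bash
cat >> h.py <<'E'
YR=-0.03
HINGE=np.array([.5703,.2137,.028])
def scr(theta,p,sgn,r=.126):
    """grasp of tab at screen angle theta, tool pitched p fwd from down when closed; returns TCP pos, quat"""
    Rz=Ro.from_euler('z',YR).as_matrix()
    a=p-theta
    z=np.array([np.sin(a),0,-np.cos(a)]);x=np.array([0,sgn*1.,0]);y=np.cross(z,x)
    Rm=Rz@np.stack([x,y,z],1)
    g=HINGE+Rz@np.array([-r*np.cos(theta),0,r*np.sin(theta)])
    return g,Rm
def scrpose(theta,p,sgn,back=0,r=.130):
    g,Rm=scr(theta,p,sgn,r)
    return g+Rm[:,2]*(.019-back),Ro.from_matrix(Rm).as_quat()
E
python3 - <<'E'
from h import *
print(current_joint_pos())
for sgn in (1,-1):
  for p in np.radians([20,30,40,50,60]):
    print(sgn,round(np.degrees(p)),end=": ")
    for th,b in [(.08,.1),(.08,0),(.5,0),(.8,0),(1.05,0),(1.05,.08)]:
        q=inverse_kinematics(*scrpose(th,p,sgn,b)); print(None if q is None else np.round(q,2).tolist(),end=" ")
    print()
print("jack")
for s in (1,-1):
  for pos,yaw in [((.5037,-.2377,.15),.037),((.5037,-.2377,.051),.037),((.566,-.011,.056),0.01),((.46,-.011,.051),.01)]:
    q=inverse_kinematics(pos,down(yaw+s*np.pi/2));print(s,None if q is None else np.round(q,2).tolist())
E
```

```text
[ 1.17189287e+00  3.58856752e-01  1.51042010e+00 -2.84692560e-05
  1.27247240e+00 -1.15100166e-01]
1 20: [0.44, 0.17, 2.07, -0.19, 0.67, -0.96] [0.41, 0.39, 2.12, -0.29, 0.4, -0.87] [0.27, 0.45, 1.74, 0.05, 1.1, -1.29] [0.21, 0.6, 1.44, 0.11, 1.54, -1.35] [0.18, 0.77, 1.19, 0.14, 1.87, -1.37] [0.17, 0.78, 1.0, 0.14, 2.05, -1.35] 
1 30: [0.56, 0.15, 2.22, -0.57, 0.46, -0.51] None [0.31, 0.37, 1.87, -0.01, 0.88, -1.22] [0.24, 0.5, 1.57, 0.07, 1.34, -1.33] [0.2, 0.66, 1.31, 0.11, 1.69, -1.36] [0.18, 0.65, 1.14, 0.11, 1.86, -1.35] 
1 40: None None [0.37, 0.31, 2.0, -0.13, 0.65, -1.08] [0.27, 0.41, 1.7, 0.03, 1.13, -1.29] [0.22, 0.55, 1.44, 0.08, 1.49, -1.35] [0.21, 0.52, 1.3, 0.08, 1.67, -1.34] 
1 50: None None [0.43, 0.29, 2.13, -0.41, 0.42, -0.76] [0.31, 0.33, 1.83, -0.03, 0.91, -1.21] [0.24, 0.45, 1.57, 0.05, 1.29, -1.32] [0.24, 0.4, 1.45, 0.05, 1.47, -1.31] 
1 60: None None None [0.36, 0.27, 1.96, -0.15, 0.68, -1.07] [0.28, 0.37, 1.7, 0.0, 1.08, -1.26] [0.28, 0.28, 1.61, 0.0, 1.26, -1.26] 
-1 20: [0.44, 0.17, 2.07, -0.19, 0.67, 2.18] [0.41, 0.39, 2.12, -0.29, 0.4, 2.27] [0.27, 0.45, 
[... 424 characters left out ...]
22, 0.55, 1.44, 0.08, 1.49, 1.8] [0.21, 0.52, 1.3, 0.08, 1.67, 1.8] 
-1 50: None None [0.43, 0.29, 2.13, -0.41, 0.42, 2.38] [0.31, 0.33, 1.83, -0.03, 0.91, 1.93] [0.24, 0.45, 1.57, 0.05, 1.29, 1.83] [0.24, 0.4, 1.45, 0.05, 1.47, 1.83] 
-1 60: None None None [0.36, 0.27, 1.96, -0.15, 0.68, 2.07] [0.28, 0.37, 1.7, 0.0, 1.08, 1.88] [0.28, 0.28, 1.61, 0.0, 1.26, 1.88] 
jack
1 [-0.56, 0.34, 1.66, -0.0, 1.14, -2.17]
1 [-0.56, 0.47, 1.75, -0.0, 0.92, -2.17]
1 [-0.14, 0.47, 1.73, -0.0, 0.94, -1.72]
1 [-0.17, 0.36, 1.96, -0.0, 0.82, -1.76]
-1 [-0.56, 0.34, 1.66, -0.0, 1.14, 0.97]
-1 [-0.56, 0.47, 1.75, -0.0, 0.92, 0.97]
-1 [-0.14, 0.47, 1.73, -0.0, 0.94, 1.42]
-1 [-0.17, 0.36, 1.96, -0.0, 0.82, 1.39]
```

Run:
```python
from h import *
import pickle
for n in ["top","side"]:
    W=cloud(pickle.load(open(n+"0.pkl","rb")));X,Y,Z=W[...,0],W[...,1],W[...,2]
    m=(Z>.19)&(X>.5)&(Y>.1)&(Y<.6);P=W[m];print(n,np.round(np.percentile(P,[1,50,99],axis=0),3))
    m=(Z>.06)&(Z<.19)&(X>.55)&(Y>.12)&(Y<.6);P=W[m];print(n,np.round(np.percentile(P,[1,50,99],axis=0),3))
```

```text
top [[0.618 0.28  0.191]
 [0.696 0.37  0.2  ]
 [0.78  0.445 0.207]]
top [[0.607 0.125 0.071]
 [0.677 0.299 0.157]
 [0.766 0.534 0.189]]
side [[0.621 0.289 0.19 ]
 [0.7   0.356 0.198]
 [0.784 0.437 0.203]]
side [[0.613 0.123 0.063]
 [0.683 0.295 0.148]
 [0.784 0.526 0.189]]
```

```bash
cat >> h.py <<'E'
def scr2(theta,a,sgn=1,back=0,r=.130):
    g,Rm=scr(theta,a+theta,sgn,r)
    return g+Rm[:,2]*(.019-back),Ro.from_matrix(Rm).as_quat()
def snap(n,name,box=None,f=1):
    c=capture(n);i=c["image"]
    if box: i=cv2.resize(i[box[1]:box[3],box[0]:box[2]],None,fx=f,fy=f,interpolation=cv2.INTER_CUBIC)
    cv2.imwrite("pics/"+name,i);return c
E
python3 - <<'E'
from h import *
d=np.radians
move_ptp(*scr2(.078,d(18),1,.10))
print(current_clock(),current_position())
hit=servo_line(*scr2(.078,d(18)),rate=.1,contact_N=4)
print(hit,current_clock(),current_position(),scr2(.078,d(18))[0],current_force())
snap("side","g1.png",(200,120,340,220),5)
E
```

```text
3.1 [0.41644512 0.21924649 0.11561213]
False 4.25 [0.44671181 0.21756883 0.02042922] [0.44662226 0.21741145 0.02005965] [-0.09536378 -0.08405377  0.0685026 ]
```

View pics/g1.png

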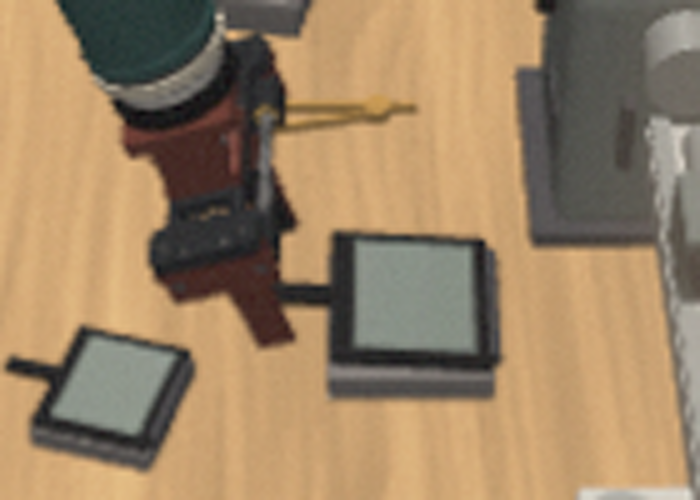

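The near finger (crop 275,330) straddles the tab at (305,293). I'll close on it and swing the screen up.

Run:
```python
from h import *
d=np.radians
move_gripper(0.0)
print(current_clock(),current_finger_gap(),current_force())
if 0.010<current_finger_gap()<.018:
    N=9
    for th in np.linspace(.078,1.06,N+1)[1:]:
        a=d(18)-(th-.078)*(d(44)/.982)
        servo_line(*scr2(th,a),rate=.09)
        print(round(th,2),np.round(current_force(),1),round(current_clock(),2))
    print(current_finger_gap(),current_torque())
    snap("side","g2.png",(200,80,400,230),4)
```

```text
5.6417 0.0009048854057086787 [ 0.2093782   0.38808169 -0.71465783]
```

Run:
```python
from h import *
c=snap("side","g3.png",(230,140,320,220),7)
t=snap("top","g4.png",(180,160,270,260),6)
import pickle;pickle.dump((c,t),open("g3.pkl","wb"))
p=current_position();print(p,proj(c,p),proj(t,p),current_force())
```

```text
[0.44662017 0.21741758 0.02005495] [257.95423264 182.03524817] [211.98979767 226.78215231] [-1.27507062 -0.45323516  0.80687236]
```

View pics/g3.png

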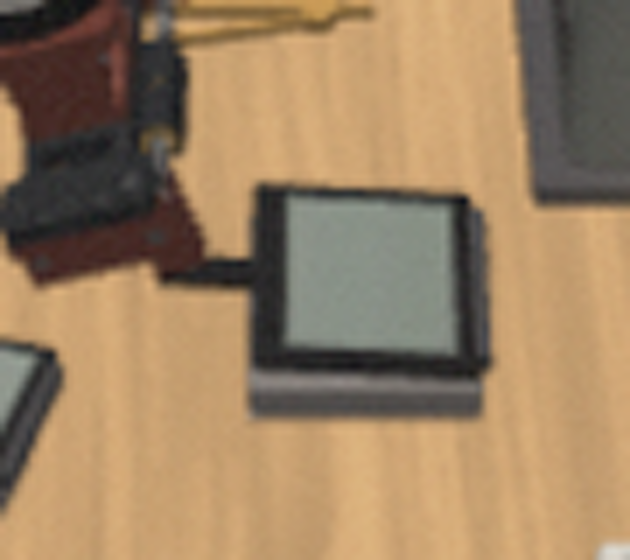

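View pics/g4.png

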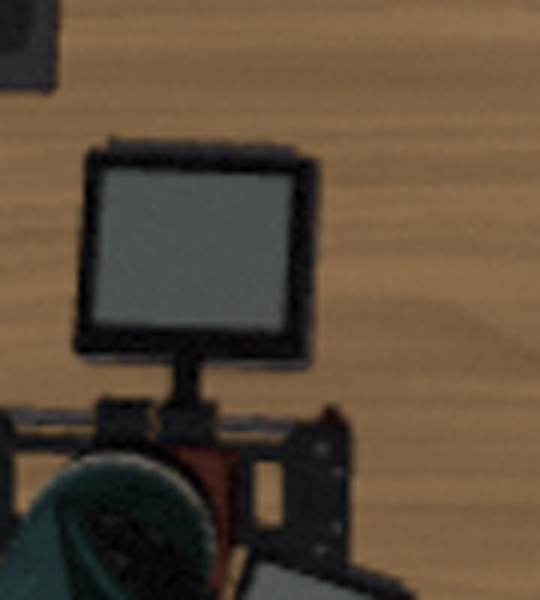

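Run:
```python
from h import *
import pickle
c,t=pickle.load(open("g3.pkl","rb"))
for y in (.2174-.0575,.2174-.044,.2174): 
  for z in (.02,.03,.04): print(y,z,proj(c,[.4466,y,z]))
W=cloud(c)
i=c["image"].copy()
print(np.round(W[165:185,250:266:3][...,2],3))
print(np.round(W[165:185,250:266:3][...,1],3))
b=cv2.resize(i[150:200,235:285],None,fx=12,fy=12,interpolation=cv2.INTER_NEAREST);cv2.imwrite("pics/g5.png",b)
```

```text
0.15990000000000001 0.02 [258.15666592 195.88616327]
0.15990000000000001 0.03 [258.06567434 193.71176234]
0.15990000000000001 0.04 [257.97373451 191.51247209]
0.1734 0.02 [258.10637543 192.56926641]
0.1734 0.03 [258.01583325 190.39028803]
0.1734 0.04 [257.92435684 188.18658221]
0.2174 0.02 [257.94833282 182.05150279]
0.2174 0.03 [257.85925614 179.86013455]
0.2174 0.04 [257.76928961 177.64458292]
[[ 0.17   0.142 -0.006 -0.007 -0.003 -0.005]
 [ 0.172  0.142 -0.003 -0.001 -0.005 -0.003]
 [ 0.175  0.142 -0.    -0.001 -0.002 -0.005]
 [ 0.173  0.096 -0.005 -0.001 -0.003 -0.002]
 [ 0.167  0.154  0.074 -0.002 -0.003 -0.   ]
 [ 0.166  0.155  0.073 -0.    -0.001 -0.004]
 [ 0.159  0.151  0.069 -0.004 -0.006  0.015]
 [ 0.155  0.148  0.066 -0.002 -0.003  0.022]
 [ 0.144  0.14   0.071  0.    -0.006  0.019]
 [ 0.138  0.143  0.067  0.001 -0.003  0.019]
 [ 0.139  0.139  0.06  -0.002 -0.003  0.021]
 [ 0.135  0.13   0.056 -0.003 -0.003  0.021]
 [ 0.133  0.053  0.052  0.038  0.041  0.038]
 [-0.003  0.047  0.047  0.04   0.039  0.037]
 [-0.005  0.042  0.045  0.04   0.038  0.039]
 [-0.004  0.037  0.037  0.
[... 280 characters left out ...]
0.13  0.162 0.304 0.305 0.305 0.308]
 [0.128 0.204 0.304 0.3   0.301 0.301]
 [0.13  0.143 0.222 0.297 0.297 0.294]
 [0.127 0.138 0.219 0.29  0.291 0.293]
 [0.13  0.138 0.218 0.289 0.291 0.27 ]
 [0.13  0.137 0.216 0.282 0.283 0.258]
 [0.137 0.141 0.208 0.276 0.282 0.257]
 [0.139 0.134 0.207 0.271 0.274 0.252]
 [0.134 0.134 0.209 0.269 0.27  0.246]
 [0.134 0.138 0.209 0.265 0.265 0.242]
 [0.132 0.209 0.209 0.222 0.218 0.221]
 [0.257 0.21  0.21  0.216 0.216 0.218]
 [0.255 0.211 0.207 0.212 0.213 0.212]
 [0.249 0.211 0.21  0.208 0.21  0.213]
 [0.246 0.243 0.24  0.212 0.213 0.208]
 [0.238 0.236 0.236 0.237 0.234 0.217]
 [0.236 0.237 0.233 0.234 0.232 0.214]
 [0.231 0.231 0.226 0.231 0.225 0.21 ]]
```

View pics/g5.png

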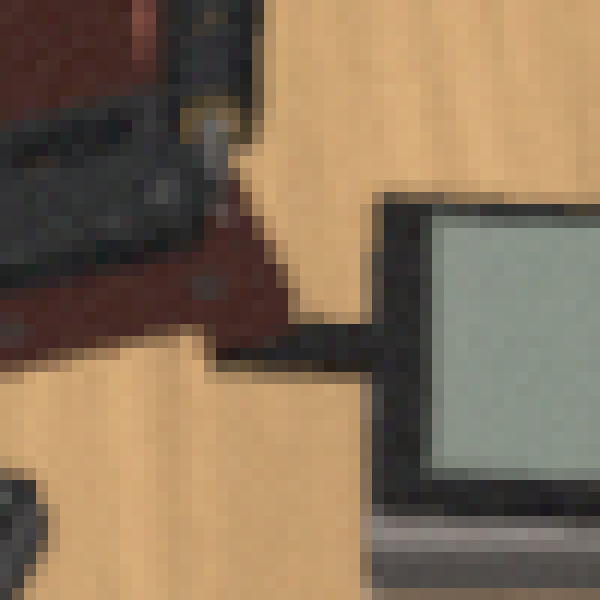

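Run:
```python
from h import *
d=np.radians
move_gripper(0.088)
print(current_finger_gap(),current_force(),current_clock())
hit=servo_line(*scr2(.078,d(18),1,-.016),rate=.04,contact_N=3)
print(hit,current_position(),current_force(),current_clock())
snap("side","g6.png",(220,140,320,220),7)
```

```text
0.08773975276693394 [-0.02169723 -0.61807281  0.67073444] 7.1167
False [0.4513142 0.2170958 0.0044153] [ 0.15196907 -0.1900796   0.07538972] 7.6667
```

View pics/g6.png

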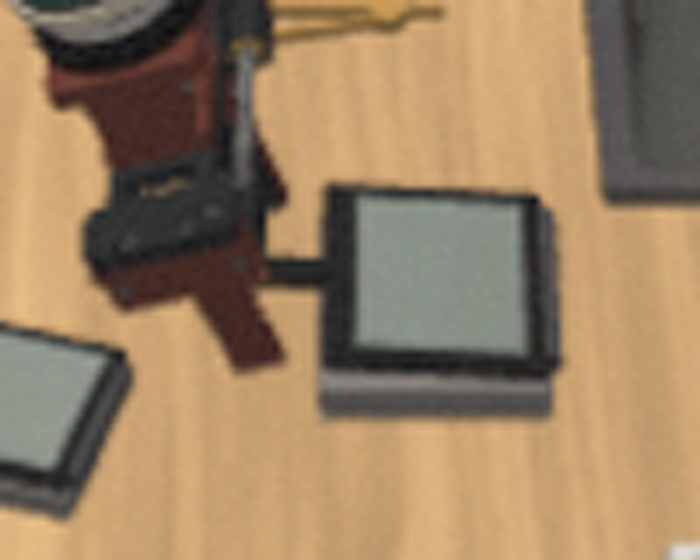

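Run:
```python
from h import *
d=np.radians
move_gripper(0.0)
print(current_finger_gap(),current_force(),current_torque(),current_clock())
snap("side","g7.png",(220,140,320,220),7)
snap("top","g8.png",(180,160,270,260),5)
```

```text
0.013565081976680243 [-2.77889043  6.73909263  0.24566277] [1.13851502 0.69822477 0.38727994] 8.8417
```

View pics/g7.png

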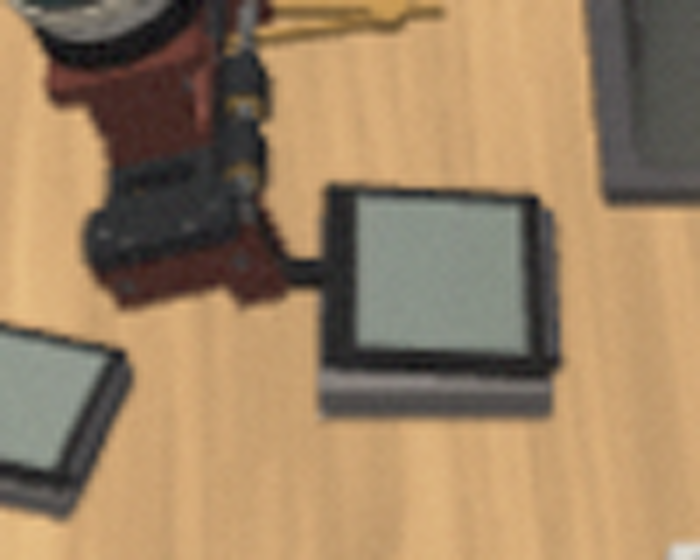

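Gap of 13.6 mm: the tab is gripped, though the fingertips sit about 16 mm higher than the TCP reading implies. I'll swing up while watching forces.

Run:
```python
from h import *
d=np.radians
f0=np.array(current_force())
for th in np.linspace(.078,1.05,9)[1:6]:
    a=d(18)-(th-.078)*(d(44)/.982)
    servo_line(*scr2(th,a,1,-.016),rate=.09)
    f=current_force()
    print(round(th,2),np.round(f,1),np.round(current_torque(),2),round(current_finger_gap(),4),round(current_clock(),2))
    if np.linalg.norm(f-f0)>20: break
snap("side","g9.png",(220,100,340,220),5)
```

```text
0.2 [-2.3  9.7  0.4] [1.58 0.71 0.45] 0.0138 9.39
0.32 [-2.3  8.8  1.2] [1.63 0.53 0.33] 0.014 9.71
0.44 [-0.7  7.7  1.2] [1.5  0.25 0.13] 0.0136 10.02
0.56 [1.6 7.2 0.7] [ 1.39 -0.13 -0.02] 0.0136 10.32
0.69 [ 1.4  6.9 -0.4] [ 1.25 -0.37 -0.19] 0.014 10.63
```

View pics/g9.png

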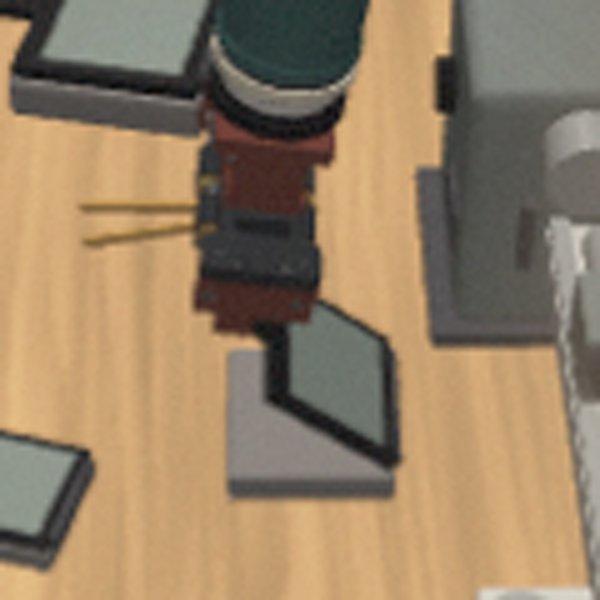

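```bash
cat >> h.py <<'E'
def scrangle(c):
    W=cloud(c);X,Y,Z=W[...,0],W[...,1],W[...,2]
    P=W[(X>.46)&(X<.60)&(Y>.165)&(Y<.26)&(Z>.042)&(Z<.125)]
    # robust plane
    best=None;rng=np.random.default_rng(0)
    for _ in range(300):
        a=P[rng.choice(len(P),3,replace=False)];n=np.cross(a[1]-a[0],a[2]-a[0]);l=np.linalg.norm(n)
        if l<1e-6: continue
        n/=l;m=abs((P-a[0])@n)<.004
        if best is None or m.sum()>best.sum(): best=m
    Q=P[best];n=np.linalg.svd(Q-Q.mean(0),full_matrices=False)[2][2];n*=np.sign(n[2])
    return np.arccos(n[2]),len(Q),Q.mean(0)
E
python3 - <<'E'
from h import *
d=np.radians
print(scrangle(capture("side")),scrangle(capture("top")))
for th in np.linspace(.078,1.05,9)[6:]:
    a=d(18)-(th-.078)*(d(44)/.982)
    servo_line(*scr2(th,a,1,-.016),rate=.09)
    f=current_force()
    print(round(th,2),np.round(f,1),np.round(current_torque(),2),round(current_finger_gap(),4),round(current_clock(),2))
c=snap("side","g10.png",(220,100,340,220),5)
print(scrangle(c));c=snap("top","g11.png",(160,120,300,260),4);print(scrangle(c))
E
```

```text
(np.float64(0.6732980066661683), 432, array([0.52405118, 0.20627499, 0.06897245])) (np.float64(0.6536417258884911), 88, array([0.53389921, 0.18004454, 0.06231806]))
0.81 [ 1.9  6.2 -1.6] [ 1.18 -0.62 -0.25] 0.0139 11.09
0.93 [ 2.3  6.2 -3.9] [ 1.14 -0.76 -0.39] 0.0137 11.4
1.05 [ 2.5  6.6 -3.8] [ 1.07 -0.71 -0.49] 0.0135 11.71
(np.float64(1.0329982029582416), 295, array([0.54240528, 0.20684984, 0.08145469]))Traceback (most recent call last):
  File "<stdin>", line 10, in <module>
  File "h.py", line 62, in scrangle
    a=P[rng.choice(len(P),3,replace=False)];n=np.cross(a[1]-a[0],a[2]-a[0]);l=np.linalg.norm(n)
        ~~~~~~~~~~^^^^^^^^^^^^^^^^^^^^^^^^
  File "numpy/random/_generator.pyx", line 864, in numpy.random._generator.Generator.choice
ValueError: a must be a positive integer unless no samples are taken
```

View pics/g10.png

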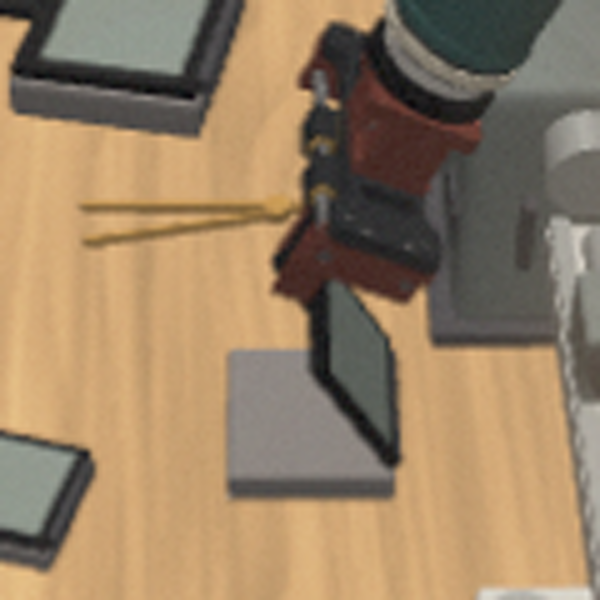

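The screen is at 1.03 rad. Releasing and backing off.

Run:
```python
from h import *
move_gripper(.06)
print(current_force(),current_clock())
R=Ro.from_quat(current_orientation()).as_matrix();p=np.array(current_position())
servo_line(p-R[:,2]*.08,rate=.15)
sleep(.1)
c=snap("side","g12.png",(200,60,360,220),4);print(scrangle(c),current_force(),current_clock())
print(current_position(),proj(c,current_position()))
import pickle;pickle.dump(c,open("g12.pkl","wb"))
```

```text
[ 0.00297423 -0.07738693 -0.92338508] 12.6667
(np.float64(1.0189923278534612), 335, array([0.540255  , 0.21030582, 0.08484024])) [ 0.54673272 -0.00566441  1.0391957 ] 13.5
[0.52389538 0.21489552 0.18039101] [283.49259535 143.73380688]
```

View pics/g12.png

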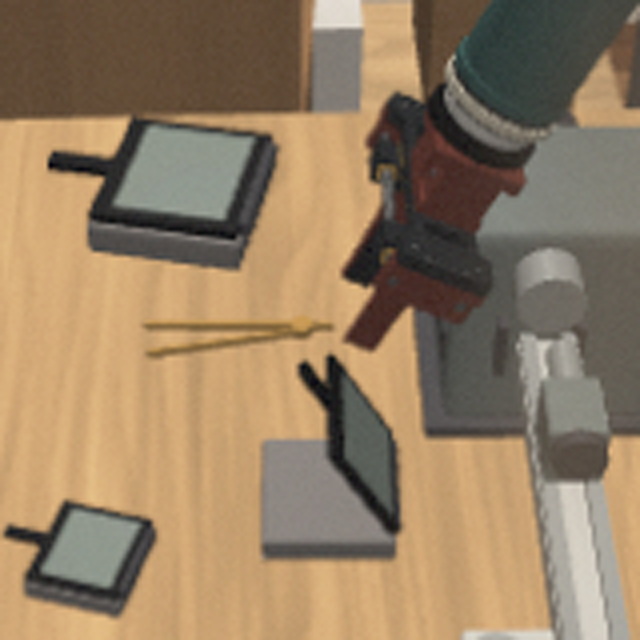

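Run:
```python
from h import *
p=np.array(current_position())
servo_line(p+[-.02,-.03,.1],rate=.25)
move_ptp([.5037,-.2377,.16],down(.037+np.pi/2))
move_gripper(.088)
print(current_clock(),current_position())
c=snap("side","j1.png",(200,240,340,350),5)
t=snap("top","j2.png",(320,150,430,280),5)
print(proj(c,current_position()),proj(t,current_position()))
W=cloud(c);X,Y,Z=W[...,0],W[...,1],W[...,2]
for y0,y1 in [(-.33,-.275),(-.2,-.15)]:
    m=(X>.48)&(X<.53)&(Y>y0)&(Y<y1)&(Z>.09);P=W[m]
    print(len(P),np.round(np.percentile(P[:,2],[0,2,10]),3) if len(P) else "")
```

```text
16.3083 [ 0.50370798 -0.23768881  0.16002911]
[284.12422179 288.01198375] [379.42324499 203.54422397]
3064 [0.19  0.217 0.309]
969 [0.559 0.572 0.591]
```

View pics/j1.png

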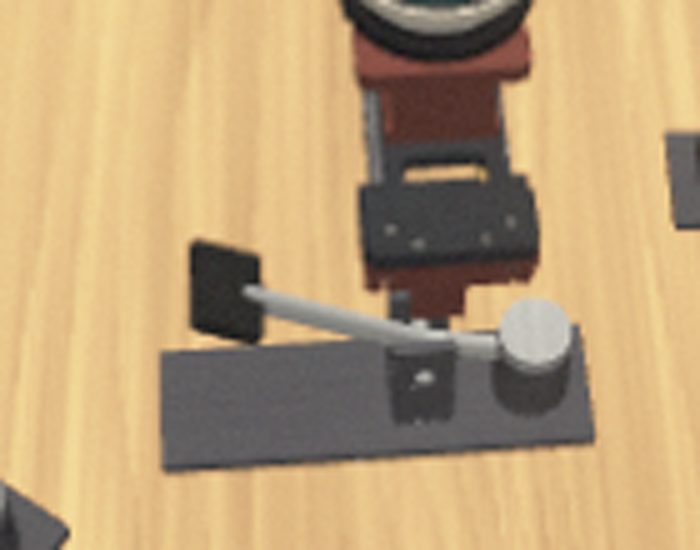

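View pics/j2.png

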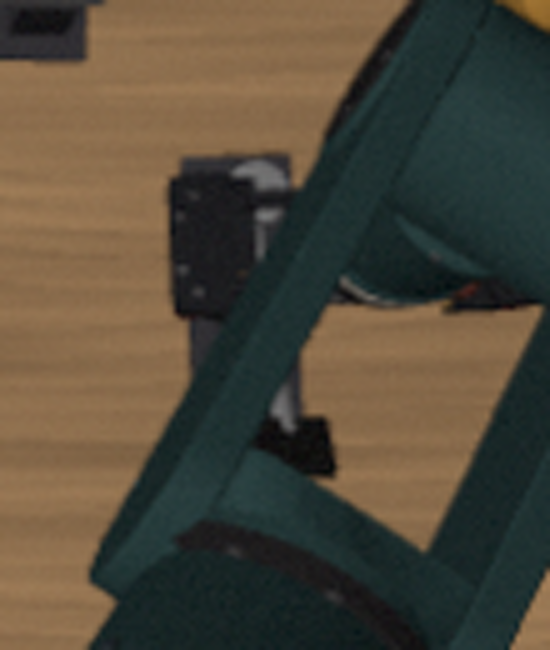

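Run:
```python
from h import *
c=capture("side");W=cloud(c)
for v in range(292,306,2): print(v,[np.round(W[v,u],3).tolist() for u in (284,287,291)])
hit=servo_line([.5037,-.2377,.033],rate=.1,contact_N=4)
print(hit,current_position(),current_force(),current_clock())
snap("side","j3.png",(200,240,340,350),5)
```

```text
292 [[0.497, -0.327, 0.305], [0.502, -0.326, 0.302], [0.51, -0.325, 0.3]]
294 [[0.497, -0.326, 0.294], [0.502, -0.326, 0.295], [0.511, -0.319, 0.281]]
296 [[0.498, -0.318, 0.272], [0.503, -0.319, 0.274], [0.511, -0.318, 0.272]]
298 [[0.5, -0.291, 0.213], [0.506, -0.292, 0.215], [0.515, -0.29, 0.21]]
300 [[0.5, -0.293, 0.209], [0.506, -0.292, 0.206], [0.515, -0.291, 0.203]]
302 [[0.5, -0.291, 0.197], [0.507, -0.29, 0.194], [0.515, -0.29, 0.194]]
304 [[0.506, -0.229, 0.066], [0.513, -0.226, 0.059], [0.526, -0.196, 0.001]]
False [ 0.50420546 -0.23800951  0.03359353] [ 0.07764578 -0.27804963  0.06723499] 17.875
```

View pics/j3.png

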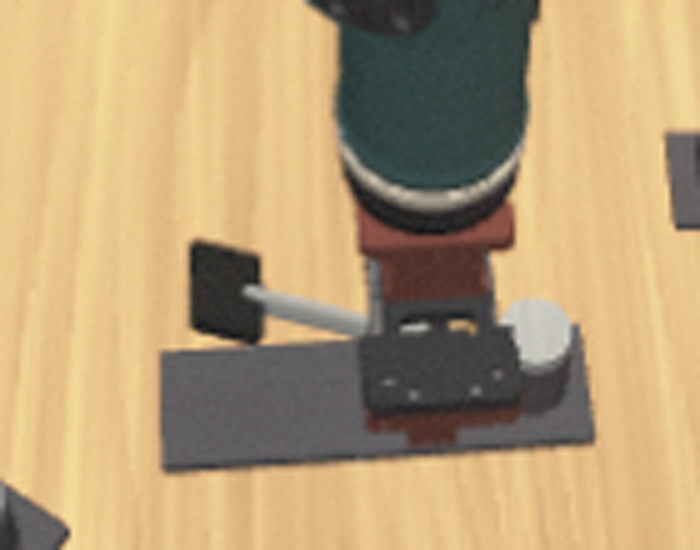

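Run:
```python
from h import *
move_gripper(0.0)
print(current_finger_gap(),current_force(),current_torque(),current_clock())
if .03<current_finger_gap()<.042:
    p=np.array(current_position());servo_line(p+[0,0,.03],rate=.08)
    print(current_force(),current_finger_gap(),current_clock())
    c=snap("side","j4.png",(200,240,340,350),5)
```

```text
0.03587939955410902 [0.5746805  1.98445757 0.45934896] [ 0.19694479 -0.00080202  0.05542675] 18.775
[-0.59193065  0.90278873 -9.57066545] 0.035665629978985244 19.3
```

View pics/j4.png

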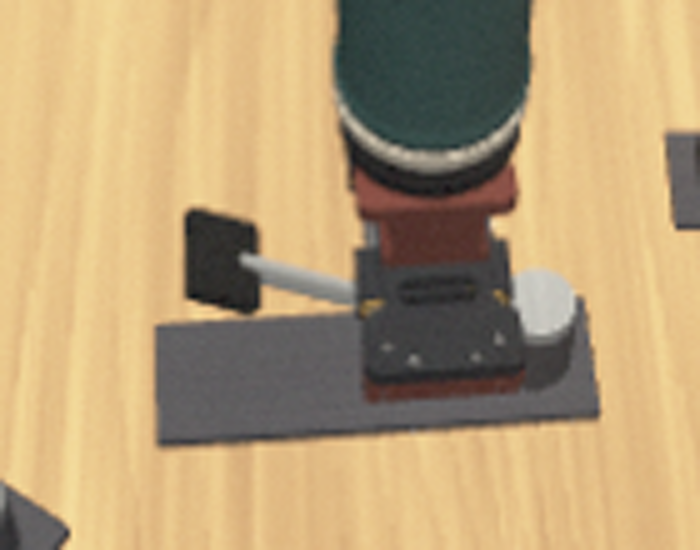

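```bash
python3 - <<'E'
from h import *
import pickle
s0=pickle.load(open("side0.pkl","rb"))
c=capture("side")
def ell(c,box,z,thr,n):
    x0,y0,x1,y1=box;g=cv2.cvtColor(c["image"][y0:y1,x0:x1],cv2.COLOR_BGR2GRAY)
    hsv=cv2.cvtColor(c["image"][y0:y1,x0:x1],cv2.COLOR_BGR2HSV)
    m=((hsv[...,1]<60)&(g>thr)).astype(np.uint8)
    k,l,st,ce=cv2.connectedComponentsWithStats(m);i=1+np.argmax(st[1:,4])
    cv2.imwrite("pics/"+n,cv2.resize((l==i).astype(np.uint8)*255,None,fx=8,fy=8))
    return st[i],(ce[i]+[x0,y0])
st,ce=ell(c,(290,285,325,315),0,110,"e1.png");print(st,ce,onplane(c,*ce,.098))
st0,ce0=ell(s0,(290,290,325,325),0,110,"e0.png");print(st0,ce0,onplane(s0,*ce0,.068))
# dot centroid (dark in lug)
for cc,nm,b in ((s0,"s",(316,217,334,230)),(pickle.load(open("top0.pkl","rb")),"t",(286,156,299,170))):
    g=cv2.cvtColor(cc["image"],cv2.COLOR_BGR2GRAY)[b[1]:b[3],b[0]:b[2]].astype(float)
    w=np.clip(np.percentile(g,60)-25-g,0,None); 
    yy,xx=np.mgrid[b[1]:b[3],b[0]:b[2]]
    u,v=(w*xx).sum()/w.sum(),(w*yy).sum()/w.sum();print(nm,u,v,onplane(cc,u,v,.1),onplane(cc,u,v,.105))
print(current_position())
E
python3 -c "
import cv2,numpy as np
a=cv2.imread('pics/e1.png');b=cv2.imread('pics/e0.png')
b=b[:a.shape[0]];a=a[:b.shape[0]];cv2.imwrite('pics/e.png',np.hstack([a,b]))"
```

```text
[ 12   9  15  15 151] [308.0794702  300.28476821] [ 0.56112255 -0.23785994  0.098     ]
[  0  10  24  13 181] [304.54143646 306.12154696] [ 0.55445263 -0.23745515  0.068     ]
s 323.9435406698565 222.56842105263158 [ 0.62239586 -0.01077459  0.1       ] [ 0.62154809 -0.01460901  0.105     ]
t 291.9651220727454 163.1240657698057 [ 0.62003173 -0.00970022  0.1       ] [ 0.61910702 -0.0095357   0.105     ]
[ 0.50297364 -0.23700408  0.0623857 ]
```

View pics/e.png

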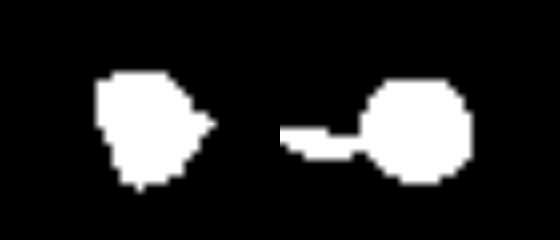

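Run:
```python
from h import *
q=down(.037+np.pi/2)
servo_line([.465,-.0128,.066],q,rate=.2)
servo_line([.465,-.0128,.0400],q,rate=.08)
print(current_position(),current_clock(),current_force())
hit=servo_line([.545,-.0128,.0400],q,rate=.1,contact_N=4)
print(hit,current_position(),current_clock(),current_force())
snap("side","p1.png",(225,180,365,290),5)
snap("top","p2.png",(230,110,360,230),5)
```

```text
[ 0.46474495 -0.01314486  0.03968259] 21.1667 [-0.24947609 -0.51586034 -8.43461071]
False [ 0.54363848 -0.01257487  0.03967478] 22.1167 [-9.57294678e-01  9.23043872e-04 -9.11382045e+00]
```

View pics/p1.png

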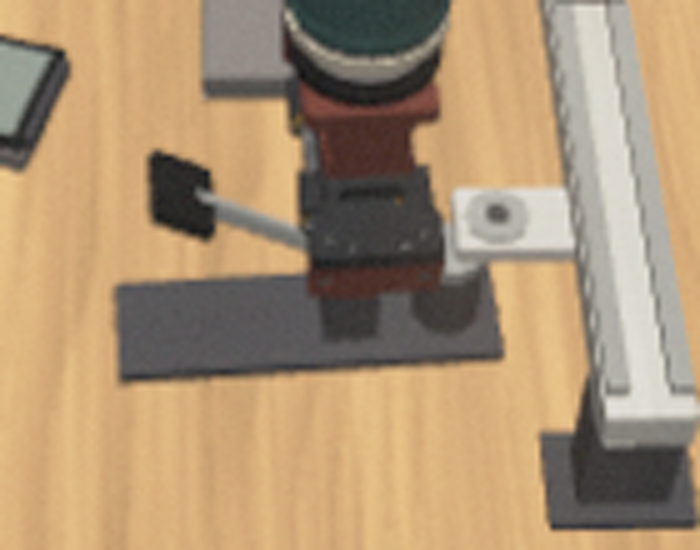

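View pics/p2.png

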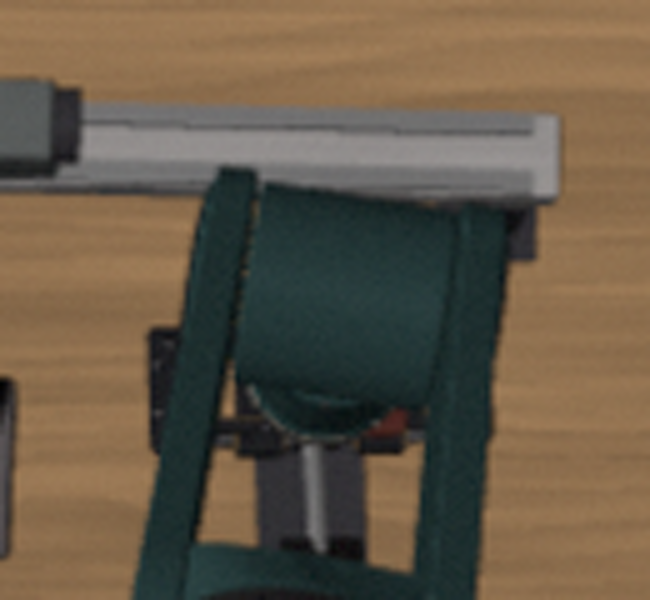

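Run:
```python
from h import *
c=capture("side");W=cloud(c)
for v in (226,230,234,236,238,239): print(v,[np.round(W[v,u],3).tolist() for u in (300,306,310,312)])
print([np.round(W[v,u],3).tolist() for u,v in ((318,222),(322,230),(330,226),(350,240))])
y=cv2.resize(c["image"][225:265,240:335],None,fx=8,fy=8,interpolation=cv2.INTER_CUBIC)
cv2.imwrite("pics/p3.png",y)
print(onplane(c,325.0,250.7,.0165),current_position())
```

```text
226 [[0.549, -0.088, 0.19], [0.563, -0.089, 0.191], [0.573, -0.088, 0.188], [0.577, -0.089, 0.19]]
230 [[0.548, -0.1, 0.19], [0.562, -0.101, 0.191], [0.571, -0.101, 0.191], [0.576, -0.102, 0.191]]
234 [[0.549, -0.099, 0.173], [0.563, -0.1, 0.173], [0.572, -0.101, 0.174], [0.578, -0.098, 0.17]]
236 [[0.549, -0.095, 0.159], [0.564, -0.095, 0.158], [0.574, -0.094, 0.157], [0.579, -0.093, 0.154]]
238 [[0.55, -0.094, 0.149], [0.565, -0.095, 0.15], [0.586, -0.027, 0.054], [0.592, -0.028, 0.055]]
239 [[0.559, -0.032, 0.057], [0.579, -0.004, 0.017], [0.587, -0.029, 0.051], [0.592, -0.027, 0.049]]
[[0.606, -0.009, 0.102], [0.615, -0.034, 0.098], [0.637, -0.023, 0.101], [0.682, -0.076, 0.109]]
[ 0.62902848 -0.0449409   0.0165    ] [ 0.54390283 -0.01271064  0.03987203]
```

View pics/p3.png

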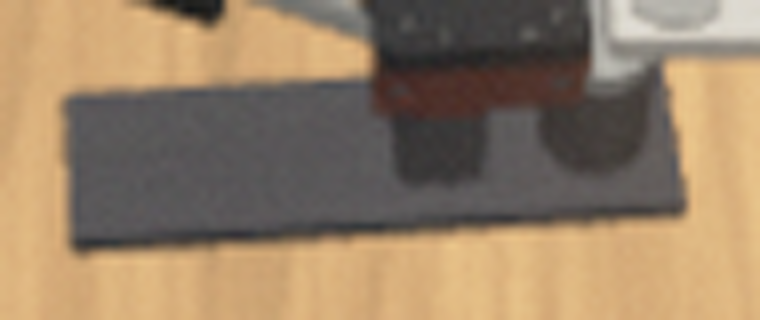

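Run:
```python
from h import *
c=capture("side")
S=[]
for (u,v),o in {(325,250.4):(.03,-.032),(248.9,254.9):(-.185,-.032),(247.6,236.7):(-.185,.032)}.items():
    p=onplane(c,u,v,.0163)[:2];r=Ro.from_euler('z',.037).as_matrix()[:2,:2]@np.array(o);print(p,p-r);S.append(p-r)
print(np.mean(S,0),current_position())
```

```text
[ 0.62916809 -0.04381011] [ 0.59800489 -0.01294176]
[ 0.41858075 -0.05106277] [ 0.6022704  -0.01224123]
[0.41484009 0.01066466] [ 0.60089721 -0.01447   ]
[ 0.60039083 -0.01321767] [ 0.54415896 -0.01273536  0.03994386]
```

Run:
```python
from h import *
q=down(.037+np.pi/2)
hit=servo_line([.566,-.0117,.0400],q,rate=.08,contact_N=4);print(hit,current_position(),current_force())
hit=servo_line([.566,-.0117,.0325],q,rate=.03,contact_N=5);print(hit,current_position(),current_force(),current_clock())
c=snap("side","p4.png",(225,180,365,290),5)
```

```text
True [ 0.56868735 -0.01175699  0.03948189] [ 0.38184192  0.5164171  -9.11944907]
True [ 0.56611678 -0.01146143  0.03268858] [1.05912825 1.92195971 2.86826376] 22.925
```

View pics/p4.png

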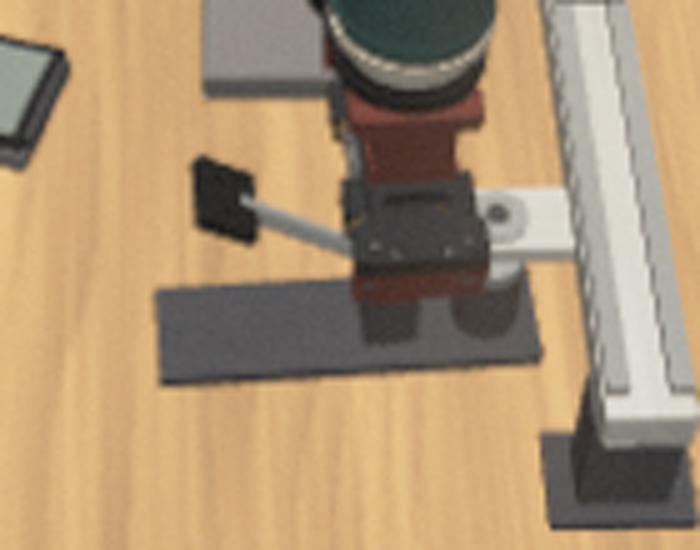

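Run:
```python
from h import *
move_gripper(.07);print(current_force(),current_clock())
p=np.array(current_position());servo_line([p[0],p[1],.16],rate=.15)
move_ptp([.42,-.16,.24],down(.037+np.pi/2))
c=snap("side","p5.png",(225,170,365,280),5)
t=snap("top","p6.png",(230,110,360,230),5)
import pickle;pickle.dump((c,t),open("p5.pkl","wb"));print(scrangle(c),current_clock(),current_force())
```

```text
[-0.39709189  0.51761346 -0.80374801] 23.6833
(np.float64(1.0213832459929209), 335, array([0.54057278, 0.21089813, 0.08445392])) 25.675 [-0.26715784 -0.19455468  0.64093324]
```

View pics/p5.png

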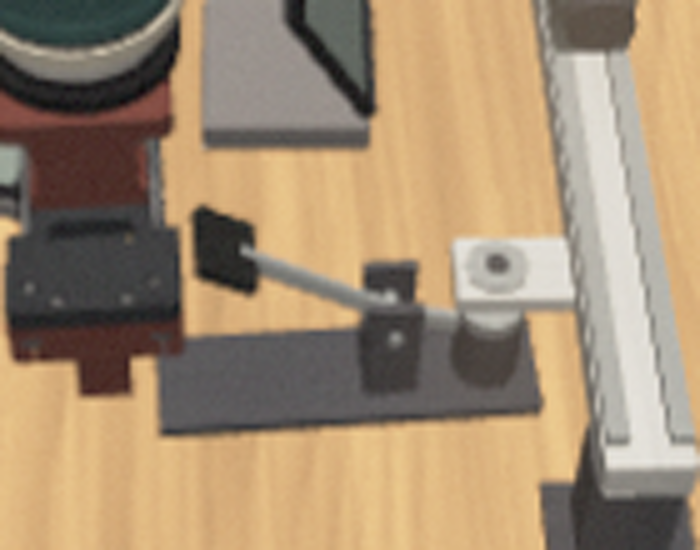

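View pics/p6.png

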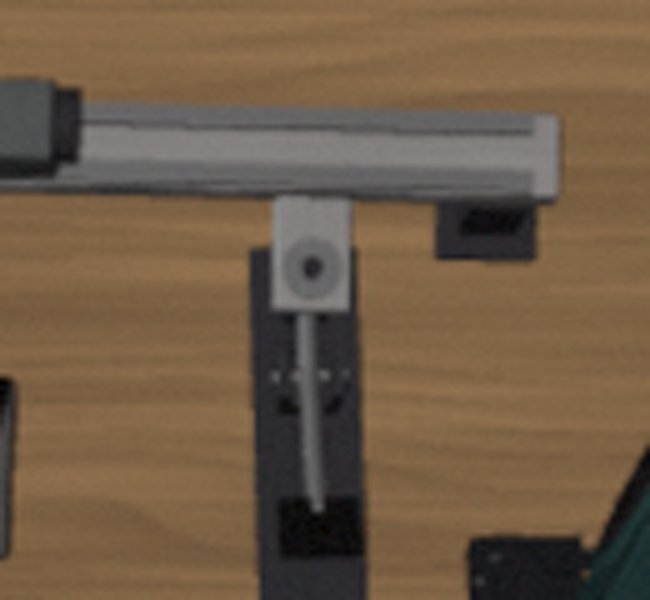

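Run:
```python
from h import *
import pickle
c,t=pickle.load(open("p5.pkl","rb"))
a=cv2.resize(t["image"][150:250,265:320],None,fx=6,fy=6,interpolation=cv2.INTER_CUBIC)
b=cv2.resize(c["image"][205:265,250:345],None,fx=7,fy=7,interpolation=cv2.INTER_CUBIC)
cv2.imwrite("pics/q1.png",cv2.convertScaleAbs(a,alpha=1.6));cv2.imwrite("pics/q2.png",b)
```

```text
(no output)
```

View pics/q1.png

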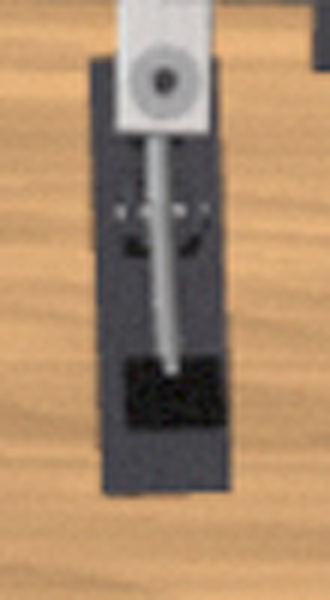

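View pics/q2.png

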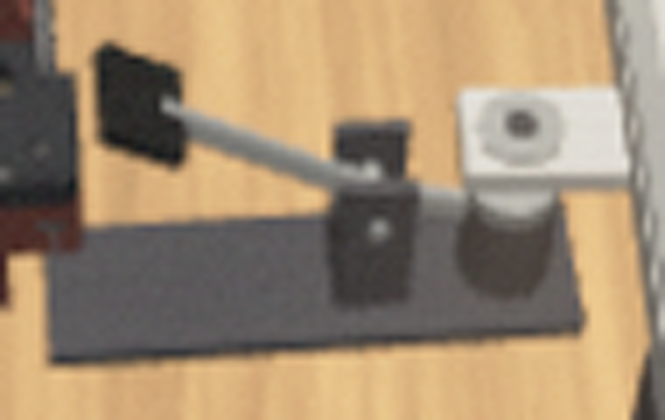

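Run:
```python
from h import *
import pickle
c,t=pickle.load(open("p5.pkl","rb"))
P=[onplane(t,u,v,.01)[:2] for u,v in ((279.8,159.6),(300.8,159.6),(281.8,231.8),(302.9,231.4))]
F=(P[0]+P[1])/2;B=(P[2]+P[3])/2;d=(F-B)/np.linalg.norm(F-B);yaw=np.arctan2(d[1],d[0])
print("top len",np.linalg.norm(F-B),np.linalg.norm(P[0]-P[1]),"yaw",yaw,"saddle",(F+B)/2+d*.0775,"dot",onplane(t,291.9,163.1,.1)[:2],onplane(t,291.9,163.1,.106)[:2])
p=onplane(c,332.7,251.,.01)[:2];q=onplane(c,257,255.6,.01)[:2];d=(p-q)/np.linalg.norm(p-q);n=np.array([-d[1],d[0]])
print("side len",np.linalg.norm(p-q),np.arctan2(d[1],d[0]),"saddle",(p+q)/2+d*.0775+n*.032,"dot",onplane(c,324.,222.3,.1)[:2],onplane(c,324,222.3,.106)[:2])
print("handlepad",[ (s["conf"],s["xy"],cloud(t)[int(s["xy"][1]),int(s["xy"][0])]) for s in spot_in("top","handle_pad")])
print("pad top", onplane(t,293.9,215.5,.13), onplane(c,250-.4+140/7,205-.4+103/7,.13))
```

```text
top len 0.2117400098188887 0.06170494897742926 yaw 0.0346004849922012 saddle [ 0.6187778  -0.00868376] dot [ 0.62009746 -0.0095201 ] [ 0.61898754 -0.00932344]
side len 0.21097923295083085 0.03570258517516245 saddle [ 0.62236787 -0.0114392 ] dot [ 0.62264382 -0.00987717] [ 0.6216249  -0.01448425]
handlepad [(0.64, [290.7, 207.7], array([ 0.5071011 , -0.00772315,  0.01042403])), (0.25, [270.4, 138.0], array([0.68767436, 0.0515427 , 0.11061055]))]
pad top [ 0.47257398 -0.01476541  0.13      ] [ 0.4772737  -0.01811615  0.13      ]
```

Both cameras put the saddle within about 2 mm of the pad centre, and the jack is free with its handle up. Next, find the raised pad with shut fingers.

Run:
```python
from h import *
q=down(.035+np.pi/2)
move_gripper(0.0)
move_ptp([.475,-.0145,.18],q)
print(current_clock(),current_force())
hit=servo_line([.475,-.0145,.09],q,rate=.04,contact_N=1.5)
print(hit,current_position(),current_force(),current_clock())
c=snap("side","r1.png",(225,150,365,260),5)
```

```text
27.55 [ 0.33346369  0.11123075 -0.33661964]
True [ 0.47462314 -0.01447889  0.10573958] [1.67228058 0.47295821 0.34053055] 29.1833
```

View pics/r1.png

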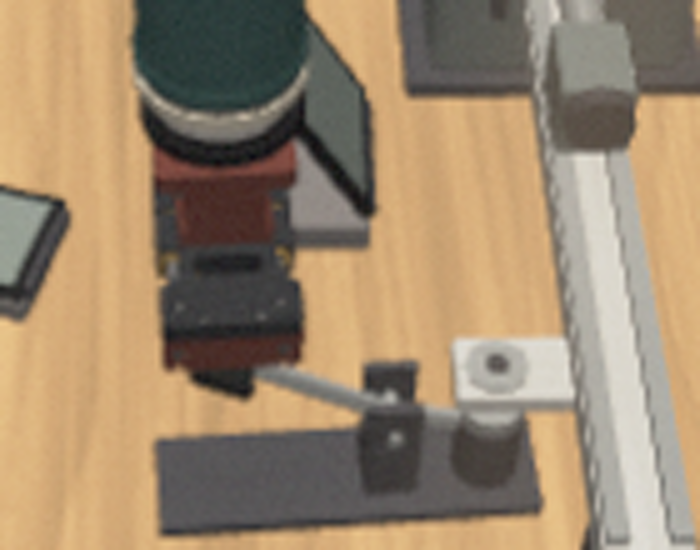

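Run:
```python
from h import *
q=down(.035+np.pi/2)
hit=servo_line([.472,-.015,.085],q,rate=.04,contact_N=14);print(hit,np.round(current_position(),4),np.round(current_force(),1))
if not hit:
    hit=servo_line([.466,-.0155,.065],q,rate=.04,contact_N=14);print(hit,np.round(current_position(),4),np.round(current_force(),1))
print(current_clock())
c=snap("side","r2.png",(225,150,365,260),5);t=snap("top","r3.png",(230,110,360,230),5)
```

```text
False [ 0.4719 -0.0149  0.0849] [-0.  -0.1  2.4]
False [ 0.4664 -0.0155  0.065 ] [-1.   1.7  6.4]
30.5917
```

View pics/r2.png

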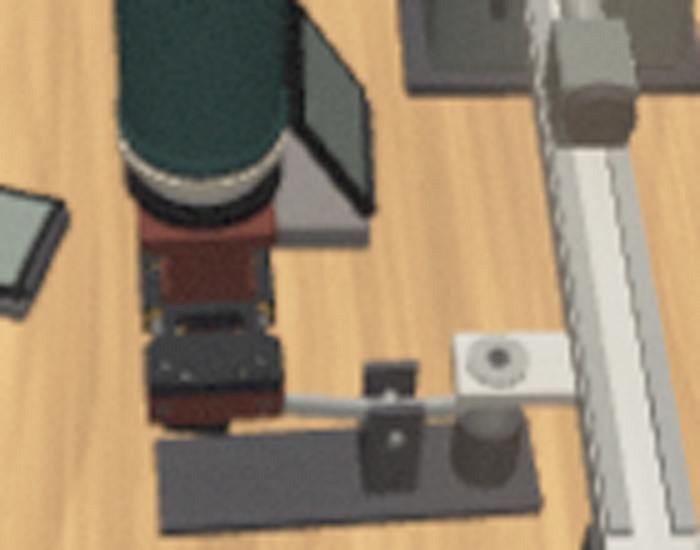

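Handle is going down, the saddle is rising and the rail has started to lift. I'll press on to the stop.

Run:
```python
from h import *
q=down(.035+np.pi/2)
z=.065;x=.4664
while z>.025:
    z-=.003;x=max(x-.0005,.461)
    hit=servo_line([x,-.0157,z],q,rate=.03,contact_N=15)
    f=np.array(current_force());print(hit,np.round(current_position(),4),np.round(f,1))
    if f[2]>17 or hit: break
print(current_clock())
c=snap("side","r4.png",(225,150,365,260),5);t=snap("top","r5.png",(230,110,360,230),5)
import pickle;pickle.dump((c,t),open("r4.pkl","wb"))
W=cloud(c);P=W[(abs(W[...,0]-.615)<.015)&(abs(W[...,1]+.012)<.018)&(W[...,2]>.085)];print("lug top z",np.median(P[:,2]))
W=cloud(pickle.load(open("p5.pkl","rb"))[0]);P=W[(abs(W[...,0]-.615)<.015)&(abs(W[...,1]+.012)<.018)&(W[...,2]>.085)];print("before",np.median(P[:,2]))
```

```text
False [ 0.4657 -0.0156  0.0619] [-1.3  0.5  7.3]
False [ 0.4651 -0.0156  0.0588] [-1.1  0.1  7.5]
False [ 0.4644 -0.0156  0.0558] [-1.8  0.8  7.3]
False [ 0.464  -0.0156  0.0528] [-1.4  0.7  7.4]
False [ 0.4636 -0.0156  0.0499] [-1.6  0.3  7.1]
False [ 0.4633 -0.0157  0.0469] [-1.3 -0.   8.8]
False [ 0.463  -0.0157  0.044 ] [-1.3  0.7  7.8]
False [ 0.4629 -0.0157  0.0414] [-1.  -0.2 12.6]
False [ 0.4631 -0.0157  0.0399] [-6.1  2.2 31.1]
32.9417
lug top z 0.11802116951288022
before 0.10111859079440493
```

View pics/r4.png

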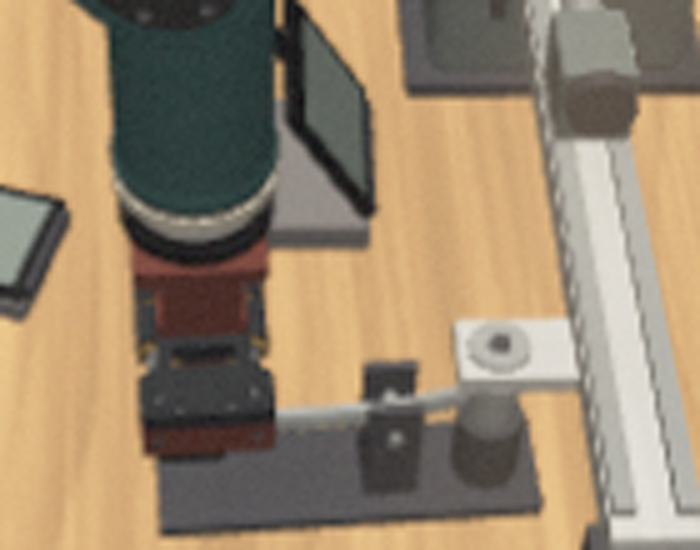

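Run:
```python
from h import *
q=down(.035+np.pi/2)
servo_line([.463,-.0157,.0394],q,rate=.02);sleep(.6)
print(np.round(current_position(),4),np.round(current_force(),1),current_clock())
sleep(.4);print(np.round(current_force(),1))
c=snap("side","r6.png",(225,150,365,260),5)
print(scrangle(c));W=cloud(c);P=W[(abs(W[...,0]-.615)<.015)&(abs(W[...,1]+.012)<.018)&(W[...,2]>.085)];print("lug",np.median(P[:,2]))
y=cv2.resize(c["image"][205:265,250:345],None,fx=7,fy=7,interpolation=cv2.INTER_CUBIC);cv2.imwrite("pics/r7.png",y)
```

```text
[ 0.463  -0.0157  0.0406] [-5.4  1.  23.8] 33.8917
[-5.9  1.5 23.6]
(np.float64(1.016959177341149), 340, array([0.53999589, 0.21091042, 0.08498597]))
lug 0.11736467516338636
```

View pics/r7.png

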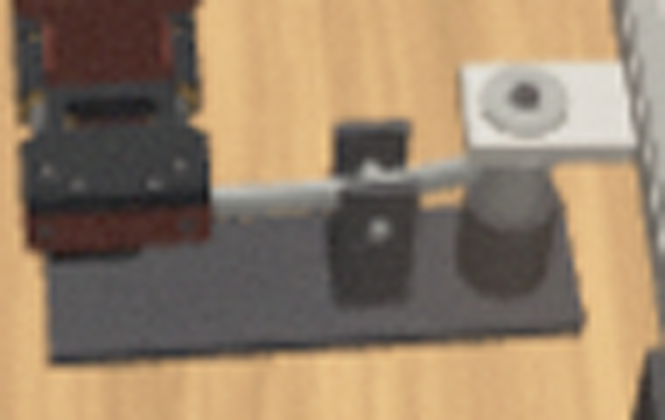

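The jack has not shifted: its corners are still at crop (582,325) and (52,357). The rail is up about 16 mm, the push is a steady 24 N at the handle's stop, and the screen reads 1.02 rad. Handing in.

Run:
```python
from h import *
close_job();print(current_clock())
```

```text
the job is handed in; nothing more can be done
the job is handed in; nothing more can be done
```

The job is done and handed in at about 34 s of the 67 s allowed; no verdict was reported.

**What I did**
- **Screen:** I tilted the middle-sized readout's screen up by its tab and let go.
- **Jack:** I carried the farther jack under the lift pad, set it down and let go.
- **Handle:** I pressed it down to its stop with shut fingers and was still holding it at hand-in.

**Last checks**
- **Screen angle:** about 1.02 rad (58°) in the side view.
- **Saddle position:** within about 2 mm of the pad centre. Both cameras agreed after the jack was released, and its base corners did not shift while I pumped.
- **Rail:** up about 16–17 mm by the depth readings.
- **Push on the handle:** a steady 24 N. It peaked at 31 N when the stop was reached, so I eased it back.
- **Bystanders:** none were approached, but I did not measure their positions again at the end.

**What failed or disagreed**
- **First grasp:** the fingers closed without the tab between them. The fingertips sat roughly 20 mm short of the reported TCP. Going 16 mm deeper worked, and I allowed for this offset in the jack grasp and the press.
- **Cameras:** the two differ by a few mm; I used averages or positions relative to each other.

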